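# Dress the cake place of the breakfast buffet

## Task

Set up the cake place on the buffet: stand the loaf cake upright in the middle of the round slate board and cover it with the glass dome, put down gently, flat and centred on the board. Lay the cake server flat on the counter midway between the stack of plates and the cake board, its middle in line with them, square to the row they form and with its handle towards the robot, and stand the squat jam jar on the counter midway between the cake board and the croissant crate, in line with them. Leave the syrup bottle and the cookie jar where they are.

Things in the scene. Friction and masses are not known exactly. Their poses are not given: they have to be found in the camera images.
- cake: Small brown loaf cake, 100 mm long (own x axis), 55 mm wide (own y axis), 52 mm high, about 0.26 kg, firm. Loose on the counter. Origin: centre of its underside; z axis up. Grip it across its 55 mm width.
- dome: Clear glass cake dome, open below, 172 mm across at the rim (inside 162), glass 115 mm high, 0.5 kg. Loose, standing on its rim on the counter. Origin: centre of the rim plane (underside). On its axis a round steel knob, 32 mm across, 132 to 158 mm above the origin (grip it at about 143 mm), on a thin neck.
- server: Cake server lying flat: triangular steel blade, dark wooden handle; 200 mm long along its x axis, 0.14 kg. Origin: middle of its length, at its underside; it balances near there. Handle from x = -100 to 0 mm, 20 mm wide (y), 18 mm high; neck 0 to 30 mm; blade 30 to 100 mm, up to 55 mm wide, 4 mm thick, pointed at +100 mm. Grip the handle across y at about x = -20 mm.
- server_tip (a point): Point of the cake server's blade (at x = +100 mm on the server, 2 mm above its underside), the end away from the handle.
- jam: Squat jam jar, 58 mm diameter, 75 mm high, dark red with a plain paper band and a steel cap, about 0.22 kg. Loose on the counter. Straight sides up to 45 mm, then a neck and the 52 mm cap; grip it about 35 to 40 mm up. Origin: centre of its underside; z axis up.
- cake_board: Round cake board, dark slate on wood, 200 mm diameter, 20 mm high, fixed. Middle of the row. Origin: centre of its underside; its flat top lies 20 mm above the origin. The row of plates, board and crate runs along its y axis; its x axis lies across the row and points away from the robot.
- plates: Stack of white dessert plates, 160 mm diameter, 50 mm high, fixed, at one end of the row (left or right). Origin: centre of its underside. Its centre is 0.31 to 0.33 m from the centre of the board.
- crate: Slatted wooden crate full of croissants, 200 mm deep (x), 160 mm wide (y, along the row), 85 mm high (croissants up to 100 mm), fixed, at the other end of the row. Origin: centre of its underside. Its centre is 0.31 to 0.33 m from the centre of the board.
- syrup: Tall amber syrup bottle with a narrow neck and black cap, 54 mm diameter, 140 mm high, loose. Stays where it is. Origin: centre of its underside.
- cookie_jar: Large glass jar of cookies, 120 mm diameter, 180 mm high, loose, 1.4 kg. Stays where it is. Origin: centre of its underside.
Mind the look-alikes: they are no part of the job. Leave any purple look-alike of the cake alone.

How it is judged:
At the end, for the whole second after the job is handed in: Cake upright on the board, 15 mm off centre at most; dome flat over it, 13 mm; server flat, its middle within 180 mm of board and plates and 30 mm of the row's line, 0.22 rad off square, handle to the robot; jam upright within 179 mm of board and crate and 22 mm of the line; all at rest (horizontal distance between cake and cake_board below 0.015 m and z of cake in the frame of cake_board between 0.016 and 0.024 m and angle between each of cake, server, jam's own z axis and vertical below 0.1 rad and horizontal distance between dome and cake_board below 0.013 m and z of dome in the frame of cake_board between 0.016 and 0.024 m and angle between dome's own z axis and vertical below 0.06 rad and horizontal distance between server and cake_board below 0.18 m and horizontal distance between server and plates below 0.18 m and x of server in the frame of cake_board between -0.03 and 0.03 m and angle between the x axis of server and the x axis of cake_board, either way round below 0.22 rad and x of server_tip in the frame of cake_board above 0.05 m and height (world z) of each of server, jam below 0.005 m and horizontal distance between jam and cake_board below 0.179 m and horizontal distance between jam and crate below 0.179 m and x of jam in the frame of cake_board between -0.022 and 0.022 m and linear speed of each of cake, dome, server, jam below 0.02 m/s); the robot touches nothing.
It fails at once if the syrup bottle is pushed more than 15 mm or tipped (distance of syrup from where it was at the start of the episode above 0.015 m or angle between syrup's own z axis and vertical above 0.3 rad).
It fails at once if the cookie jar is pushed more than 15 mm or tipped (distance of cookie_jar from where it was at the start of the episode above 0.015 m or angle between cookie_jar's own z axis and vertical above 0.3 rad).
It fails at once if the glass dome is dropped or slammed onto the board (faster than 0.4 m/s within 20 mm of it) (horizontal distance between dome and cake_board below 0.1 m and z of dome in the frame of cake_board below 0.04 m and linear speed of dome above 0.4 m/s).
It also fails if it takes over 120 s, if anything falls off the work surface, if the arm or the gripper's body presses on something with over 40 N, if the wrist force passes 120 N, or if a joint passes its speed limit or range.

## Robot

A 6-joint arm with a two-finger parallel gripper is mounted at the origin on the work surface. World frame = base frame: x ahead of the robot, y to its left, z up, the work surface at z = 0. Lengths are in m, angles in rad, forces in N, time in s.
With the tool pointing down it reaches from about 0.25 to 0.725 m from the base axis. Payload 4 kg.
Tool frame: the origin (TCP) lies midway between the tips of the shut fingers; the grasp point (between the pads) lies 19 mm behind it; z points along the fingers, y is the line along which they close (so a half turn about z gives the same grasp; the last joint's range is limited). The gripper opens to 85 mm and grips with 20 to 120 N. Pads are 22 mm wide; open, the fingers measure 114 mm over their backs; the gripper's body (76 mm by 85 mm) begins 54 mm behind the grasp point. The pads swing forward as they close: fully open they stand 13 mm farther back than shut.
Start: joints at [1.248, 0.241, 0.005, 1.335, 0, 1.571], TCP at [0.159, 0.474, 0.231] pointing down, gripper open.
Joint ranges: [-2.72, 2.72], [-1.05, 1.87], [-1.09, 1.28], [-1.99, 2.15], [-1.42, 1.44], [-3.14, 3.14]. Speed limits (rad/s): [2.79, 2.79, 3.14, 3.14, 3.14, 3.14].

## Interface

Orientations are given as a unit quaternion [x, y, z, w].
In Python, from workcell import bot gives the robot as it stands. The module is installed in compiled form; this text tells all that it offers.
- The arm moves only by the tool jog_arm, never from a script. Its argument "deltas" is a list of rows, each an object with "fingers": the opening, from 0 (shut) to 1 (fully open); "delta_pos": the shift along the tool's x, y, z normalised to -1 to 1, where 1 is 300 mm, a list of three; "yaw": the turn about the tool's z normalised to -1 to 1, where 1 is pi/4 rad. A call has 1 to 12 rows; each row is the pose to reach, as a shift and turn from the pose commanded when the call began, along the tool's axes at that moment; what a row does not reach only later rows make up. A row lasts 1/10 s, in which the tool goes at most 50 mm and 8.59 degrees, less where a joint would pass 70% of its speed; a pose out of reach is approached as far as the arm can. A call with a number of a shift or a turn outside -1 to 1 is refused whole. A call with a gripper value outside its range is refused whole. The fingers move at their own pace and stop on an object; the grip force is fixed at half the most. Time passes only in rows, so rows that repeat a pose let the fingers close. It gives the time, the measured TCP pose, the force, the opening and the grip force at its end, in the units of the state.
- bot.get_obs(): the state, without advancing time (a new reading comes with each control period).
- bot.camera(name): name is "scene" or "side" or "wrist"; returns a dict with "image" (384x512x3 uint8, red, green, blue), "range_z" (384x512 float32, m along the optical axis (not along the pixel's ray), 0 where there is no reading), "fx", "fy", "cx", "cy" (pixels), "distortion" ([k1, k2, p1, p2, k3] as OpenCV has them; the pictures are not rectified), "rvec" (rotation vector, rad) and "tvec" (3), from world to camera coordinates, as OpenCV has them. Camera axes: x right, y down, z forward; pixel columns grow to the right and rows downward; lengths in m; the calibration is good to about 2 mm. A picture is of the moment at which its call begins.
- bot.job_done(): hands the job in; it is judged then, once.
The state is a dict: "clock": time; "joint_pos": joint angles; "joint_vel": joint speeds; "tau": joint torques, N m; "eef_pos": TCP position; "tool_rot": TCP orientation; "ft_force": force on the tool from outside, world axes, zero at the start; "ft_torque": the same for the moment, N m; "grip_width": finger opening in m; "grasp_force": force on a finger pad.
Only numpy, scipy, OpenCV 4.12 (cv2) and the standard library are available. Lean on these libraries where they do the work, as an engineer would, in place of code of your own. Each camera call takes 0.05 s, during which the arm holds its last target. There are 200 camera calls.

## Working session

There is one attempt and no reset: what is moved stays moved. The work goes in short steps, Python scripts to look and compute and a tool call to move; the robot and the scene stay as the last step left them, time stands still between calls to the robot, and variables do not carry over. Pictures are saved under pics/ and viewed, at most 14 in all, crops included, and the job is handed in when it is done.

Besides the shell and the picture viewer there is one more tool, called after "Call:" as name(argument=value, ...), one argument or row to a line, values as JSON. jog_arm: Moves the arm, as the interface text tells. Scaled input: -1 to 1 covers 300 mm each way for a shift and pi/4 rad each way for a turn. Its arguments: {"type":"object","properties":{"deltas":{"type":"array","items":{"type":"object","properties":{"fingers":{"type":"number"},"delta_pos":{"type":"array","items":{"type":"number"}},"yaw":{"type":"number"}}}}},"required":["deltas"]}

```bash
mkdir -p pics; cat > h.py <<'E'
import numpy as np, cv2
from workcell import bot
def cam(n,fn=None):
    c=bot.camera(n)
    if fn: cv2.imwrite('pics/'+fn,c['image'][:,:,::-1])
    return c
def K(c): return np.array([[c['fx'],0,c['cx']],[0,c['fy'],c['cy']],[0,0,1.]])
def cloud(c):
    h,w=c['range_z'].shape
    uv=np.stack(np.meshgrid(np.arange(w),np.arange(h)),-1).reshape(-1,1,2).astype(np.float64)
    n=cv2.undistortPoints(uv,K(c),np.array(c['distortion'],float)).reshape(h,w,2)
    z=c['range_z'][...,None]
    P=np.concatenate([n*z,z],-1)
    R=cv2.Rodrigues(np.array(c['rvec'],float))[0]
    return (P-np.array(c['tvec']).ravel())@R
def pix(c,p):
    return cv2.projectPoints(np.array(p,float).reshape(-1,3),np.array(c['rvec'],float),np.array(c['tvec'],float),K(c),np.array(c['distortion'],float))[0].reshape(-1,2)
E
python3 - <<'E'
from h import *
a=cam('scene');b=cam('side')
for n,c in(('scene',a),('side',b)):
    np.savez(n+'.npz',**c); R=cv2.Rodrigues(np.array(c['rvec'],float))[0]; print(n,-R.T@np.array(c['tvec']).ravel(),c['fx'])
    im=cv2.resize(c['image'][:,:,::-1],(768,576)); cv2.imwrite(f'pics/{n}0.png',im)
o=bot.get_obs();print(o['eef_pos'],o['tool_rot'],o['grip_width'])
E
```

```text
scene [ 1.32320725 -0.37437682  1.01280983] 348.1409254105533
side [0.19448636 1.07359001 1.12885743] 381.8309008539154
[0.15844451 0.47364842 0.23051416] [ 1.60709555e-01  9.87001307e-01 -9.14623347e-04 -1.50805175e-04] 0.08556339763938302
```

View pics/scene0.png

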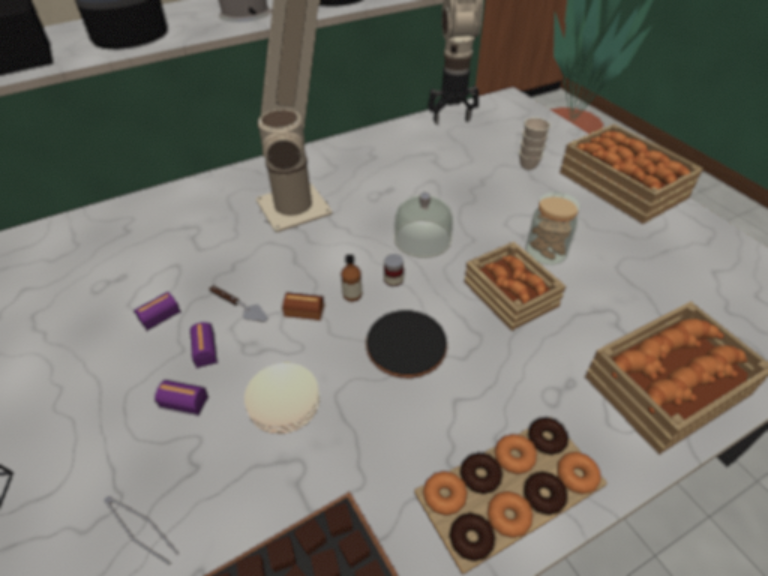

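View pics/side0.png

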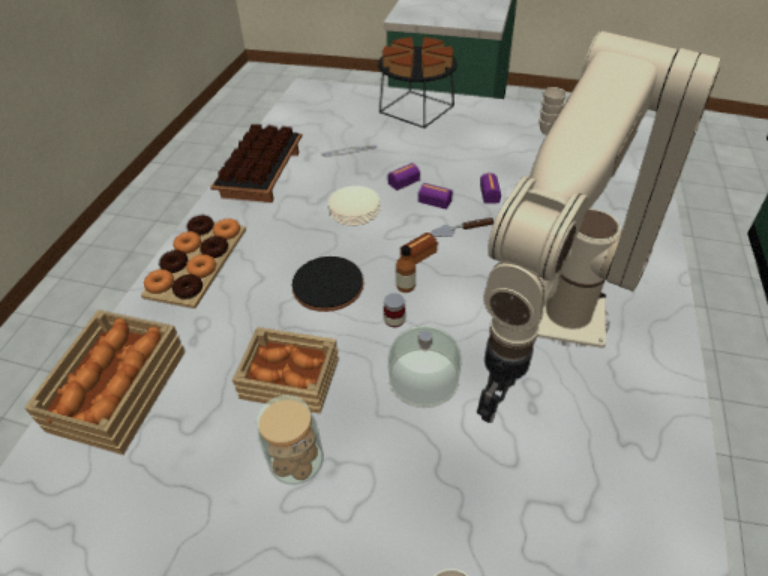

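Both views show the following (pixels in the enlarged scene view):
- **Cake:** the brown one is at (303,305). The purple look-alikes are at (157,310), (203,343) and (182,397).
- **Server and dome:** server at (238,303), dome at (424,225).
- **Jars:** jam, red and squat, at (394,270). Syrup at (351,278) and the cookie jar at (553,228) stay where they are.
- **Row:** board at (406,343), plates at (282,397), small crate at (514,285). The larger crates at (630,170) and (680,375) are decoys.

Next I measure positions and check the cake in a close crop.

```bash
python3 - <<'E'
from h import *
for n in('scene','side'):
    c=dict(np.load(n+'.npz')); P=cloud(c); np.save(n+'P.npy',P)
    z=P[...,2]; hsv=cv2.cvtColor(c['image'],cv2.COLOR_RGB2HSV)
    m=((z>0.008)&(z<0.3)&(c['range_z']>0)).astype(np.uint8)
    k,l,s,ce=cv2.connectedComponentsWithStats(m)
    print(n)
    for i in range(1,k):
        if s[i,4]<40: continue
        Q=P[l==i]; 
        if abs(Q[:,:2]).max()>1: continue
        t=Q[Q[:,2]>np.percentile(Q[:,2],98)-0.008]
        r=cv2.minAreaRect((t[:,:2]*1000).astype(np.float32))
        print(np.round(ce[i]*1.5),s[i,4],'z',np.round(np.percentile(Q[:,2],98),3),'min',Q[:,:2].min(0).round(3),'max',Q[:,:2].max(0).round(3),'top',np.round(r[0]),np.round(r[1]),round(r[2]))
a=np.load('scene.npz')['image'][150:260,60:330,::-1]; a=cv2.resize(a,None,fx=2.9,fy=2.9,interpolation=cv2.INTER_CUBIC)
cv2.imwrite('pics/c1.png',a)
E
```

```text
scene
[469. 112.] 56 z 0.298 min [0.161 0.506] max [0.194 0.536] top [183. 519.] [32. 25.] 28
[435. 114.] 59 z 0.3 min [0.13  0.397] max [0.159 0.437] top [144. 417.] [36. 27.] 78
[289. 179.] 2080 z 0.297 min [-0.278 -0.1  ] max [0.101 0.156] top [14. 20.] [103. 176.] 27
[533. 142.] 528 z 0.166 min [0.139 0.753] max [0.225 0.841] top [178. 797.] [72. 95.] 51
[422. 225.] 1365 z 0.156 min [0.262 0.192] max [0.418 0.351] top [331. 276.] [29. 27.] 61
[527. 265.] 3743 z 0.176 min [0.349 0.276] max [0.745 0.702] top [552. 556.] [101. 103.] 67
[350. 279.] 352 z 0.143 min [ 0.331 -0.034] max [0.47  0.017] top [444.  -8.] [26. 20.] 2
[393. 269.] 267 z 0.08 min [0.415 0.087] max [0.472 0.143] top [442. 118.] [48. 50.] 62
[227. 296.] 132 z 0.023 min [ 0.238 -0.339] max [ 0.361 -0.265] top [ 298. -302.] [122.  20.] 27
[157. 309.] 433 z 0.057 min [ 0.239 -0.531] max [ 0.308 -0.425] top [ 270. -478.] [45. 94.] 14
[302. 305.] 433 z 0.057 min [ 0.384 -0.196] max [ 0.481 -0.086] top [ 434. -142.] [95. 41.] 56
[405. 343.] 1964 z 0.025 min [ 0.551 -0.062] max [0.751 0.135] top [651.  37.] [193. 195.] 4
[... 1077 characters left out ...]
6 min [ 0.382 -0.182] max [0.482 0.031] top [441.   3.] [19. 28.] 13
[587. 287.] 2548 z 0.296 min [-0.143 -0.085] max [0.071 0.117] top [-41.  75.] [113. 130.] 28
[327. 282.] 1280 z 0.021 min [ 0.553 -0.058] max [0.747 0.146] top [648.  44.] [192. 190.] 56
[393. 309.] 273 z 0.075 min [0.413 0.098] max [0.469 0.156] top [442. 125.] [52. 47.] 82
[423. 365.] 2116 z 0.153 min [0.245 0.214] max [0.413 0.375] top [329. 284.] [30. 28.] 86
[288. 397.] 4794 z 0.173 min [0.49 0.28] max [0.742 0.624] top [551. 563.] [106. 105.] 1
[487. 414.] 78 z 0.299 min [0.159 0.519] max [0.191 0.55 ] top [175. 532.] [30. 25.] 72
[451. 572.] 84 z 0.165 min [0.161 0.761] max [0.21  0.778] top [187. 766.] [51. 11.] 13
```

View pics/c1.png

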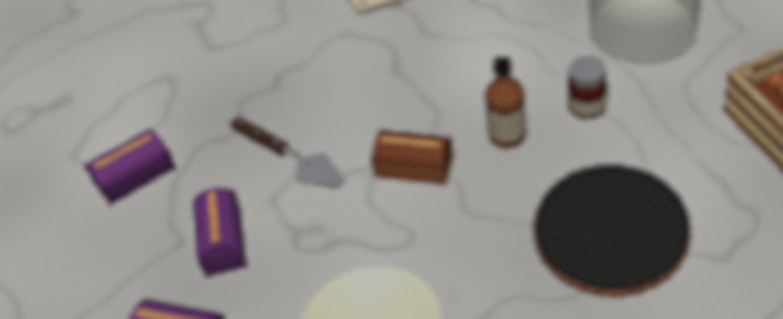

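The crop confirms the choice: the brown cake stands upright, stripe on top, at crop (412,157), with the server to its left and the syrup and jam to its right. I'll write a move helper, fit the crate, and set out towards the cake.

```bash
cat >> h.py <<'E'
def go(x,y,z,ang=None):
    """delta in tool axes & units to a TCP target; ang = world angle (deg) of tool y"""
    from scipy.spatial.transform import Rotation as Ro
    o=bot.get_obs(); R=Ro.from_quat(o['tool_rot']).as_matrix()
    d=R.T@(np.array([x,y,z])-o['eef_pos'])
    cur=np.degrees(np.arctan2(R[1,1],R[0,1]))
    s='' 
    if ang is not None:
        da=(cur-ang+90)%180-90; s='yaw %.3f units (%.1f deg)'%(da/45,da)
    print('TCP',np.round(o['eef_pos'],3),'yang %.1f'%cur,'delta',np.round(d/0.3,3),'len %.0fmm'%(1000*np.linalg.norm(d)),s,'t',round(o['clock'],2),'j6 %.2f'%o['joint_pos'][5])
E
python3 - <<'E'
from h import *
for n in('scene','side'):
    P=np.load(n+'P.npy');x,y,z=P[...,0],P[...,1],P[...,2]
    m=(x>.48)&(x<.78)&(y>.25)&(y<.48)&(z>.07)&(z<.11)
    r=cv2.minAreaRect((P[m][:,:2]*1000).astype(np.float32));print(n,r)
    m=(x>.37)&(x<.5)&(y>-.22)&(y<-.07)&(z>.045)&(z<.06)
    r=cv2.minAreaRect((P[m][:,:2]*1000).astype(np.float32));print(n,r,cv2.boxPoints(r))
go(.434,-.138,.23,-34)
E
```

```text
scene ((640.139404296875, 360.0661315917969), (203.35206604003906, 164.34994506835938), 2.5082595348358154)
scene ((434.172119140625, -141.59725952148438), (95.158203125, 46.99699401855469), 54.15008544921875) [[ 387.25995 -166.40047]
 [ 425.35358 -193.92491]
 [ 481.0843  -116.79405]
 [ 442.99066  -89.26961]]
side ((637.5667724609375, 366.65924072265625), (204.19935607910156, 164.3788604736328), 2.610609292984009)
side ((427.4179992675781, -130.4844970703125), (96.1690673828125, 41.2898063659668), 58.172996520996094) [[ 384.5195  -160.45203]
 [ 419.60117 -182.22647]
 [ 470.3165  -100.51697]
 [ 435.23483  -78.74252]]
TCP [0.158 0.474 0.231] yang 71.5 delta [-1.518 -1.642  0.005] len 671mm yaw -1.655 units (-74.5 deg) t 0.1 j6 1.57
```

Call:
jog_arm(
  deltas=[
    {"delta_pos": [-0.76,-0.82,0],"yaw": 1,"fingers": 1},
    {"delta_pos": [-0.76,-0.82,0],"yaw": 1,"fingers": 1},
    {"delta_pos": [-0.76,-0.82,0],"yaw": 1,"fingers": 1},
    {"delta_pos": [-0.76,-0.82,0],"yaw": 1,"fingers": 1},
    {"delta_pos": [-0.76,-0.82,0],"yaw": 1,"fingers": 1},
    {"delta_pos": [-0.76,-0.82,0],"yaw": 1,"fingers": 1},
    {"delta_pos": [-0.76,-0.82,0],"yaw": 1,"fingers": 1},
    {"delta_pos": [-0.76,-0.82,0],"yaw": 1,"fingers": 1},
  ],
)

```text
clock: 0.9
eef_pos: [0.2976, 0.1651, 0.2311]
tool_rot: [0.529, 0.848, -0.001, 0.0]
ft_force: [-0.1, 0.5, -0.3]
grip_width: 0.0854
grasp_force: 0.0
```

```bash
python3 -c "
from h import *
go(.434,-.138,.23,-34)"
```

```text
TCP [0.298 0.165 0.231] yang 26.1 delta [-1.107 -0.036  0.005] len 332mm yaw 1.335 units (60.1 deg) t 0.9 j6 1.62
```

Call:
jog_arm(
  deltas=[
    {"delta_pos": [-1,-0.035,0],"yaw": 1,"fingers": 1},
    {"delta_pos": [-1,-0.035,0],"yaw": 1,"fingers": 1},
    {"delta_pos": [-1,-0.035,0],"yaw": 1,"fingers": 1},
    {"delta_pos": [-1,-0.035,0],"yaw": 1,"fingers": 1},
    {"delta_pos": [-1,-0.035,0],"yaw": 1,"fingers": 1},
    {"delta_pos": [-1,-0.035,0],"yaw": 1,"fingers": 1},
    {"delta_pos": [-1,-0.035,0],"yaw": 1,"fingers": 1},
    {"delta_pos": [-1,-0.035,0],"yaw": 1,"fingers": 1},
    {"delta_pos": [-1,-0.035,0],"yaw": 1,"fingers": 1},
  ],
)

```text
clock: 1.8
eef_pos: [0.4207, -0.1033, 0.2309]
tool_rot: [0.811, 0.585, -0.0, -0.001]
ft_force: [0.0, 0.3, 0.1]
grip_width: 0.0852
grasp_force: 0.0
```

```bash
cat >> h.py <<'E'
def blob(c,lo,hi,box):
    """minAreaRect (mm, world) of points with lo<z<hi in box (x0,x1,y0,y1)"""
    P=cloud(c);x,y,z=P[...,0],P[...,1],P[...,2]
    m=(c['range_z']>0)&(z>lo)&(z<hi)&(x>box[0])&(x<box[1])&(y>box[2])&(y<box[3])
    Q=P[m]; r=cv2.minAreaRect((Q[:,:2]*1000).astype(np.float32))
    print(len(Q),'rect',np.round(r[0],1),np.round(r[1],1),round(r[2],1),'zmed',round(float(np.median(Q[:,2])),4)); return Q
E
python3 - <<'E'
from h import *
c=cam('wrist','w1.png');np.savez('w1.npz',**c)
R=cv2.Rodrigues(np.array(c['rvec'],float))[0]; print(-R.T@np.array(c['tvec']).ravel(),c['fx'])
blob(c,.04,.065,(.36,.51,-.22,-.06))
go(.434,-.138,.23,-34)
E
```

```text
[ 0.44368502 -0.03511642  0.37239716] 268.7966577041218
2845 rect [ 433.1 -137.4] [96.6 51. ] 53.5 zmed 0.0489
TCP [ 0.421 -0.103  0.231] yang -18.4 delta [-0.097  0.079  0.004] len 37mm yaw 0.348 units (15.6 deg) t 1.85 j6 1.65
```

View pics/w1.png

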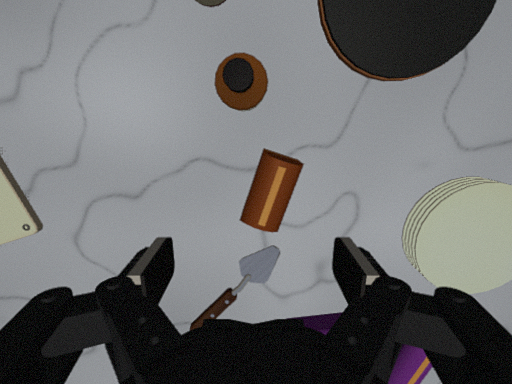

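Wrist view: cake at (272,190), syrup (241,82), server blade (260,265). The cake measures (0.433,-0.137), long axis about 54°.

```bash
python3 -c "
from h import *
go(.433,-.137,.010,-35.5)"
```

```text
TCP [ 0.421 -0.103  0.231] yang -18.4 delta [-0.095  0.075  0.737] len 224mm yaw 0.381 units (17.1 deg) t 1.85 j6 1.65
```

Call:
jog_arm(
  deltas=[
    {"delta_pos": [-0.095,0.075,0],"yaw": 0.38,"fingers": 1},
    {"delta_pos": [-0.095,0.075,0],"yaw": 0.38,"fingers": 1},
    {"delta_pos": [-0.095,0.075,0],"yaw": 0.38,"fingers": 1},
    {"delta_pos": [-0.095,0.075,0.15],"yaw": 0.38,"fingers": 1},
    {"delta_pos": [-0.095,0.075,0.3],"yaw": 0.38,"fingers": 1},
    {"delta_pos": [-0.095,0.075,0.45],"yaw": 0.38,"fingers": 1},
    {"delta_pos": [-0.095,0.075,0.6],"yaw": 0.38,"fingers": 1},
    {"delta_pos": [-0.095,0.075,0.7],"yaw": 0.38,"fingers": 1},
    {"delta_pos": [-0.095,0.075,0.737],"yaw": 0.38,"fingers": 1},
    {"delta_pos": [-0.095,0.075,0.737],"yaw": 0.38,"fingers": 1},
  ],
)

```text
clock: 2.85
eef_pos: [0.4324, -0.1373, 0.0094]
tool_rot: [0.889, 0.459, -0.001, -0.001]
ft_force: [0.2, -1.0, -0.6]
grip_width: 0.0855
grasp_force: 0.0
```

Call:
jog_arm(
  deltas=[
    {"delta_pos": [0,0,0],"yaw": 0,"fingers": 0.3},
    {"delta_pos": [0,0,0],"yaw": 0,"fingers": 0.3},
    {"delta_pos": [0,0,0],"yaw": 0,"fingers": 0.3},
    {"delta_pos": [0,0,0],"yaw": 0,"fingers": 0.3},
    {"delta_pos": [0,0,0],"yaw": 0,"fingers": 0.3},
    {"delta_pos": [0,0,0],"yaw": 0,"fingers": 0.3},
    {"delta_pos": [0,0,0],"yaw": 0,"fingers": 0.3},
    {"delta_pos": [0,0,0],"yaw": 0,"fingers": 0.3},
  ],
)

```text
clock: 3.65
eef_pos: [0.4353, -0.139, 0.0123]
tool_rot: [0.889, 0.457, 0.002, 0.001]
ft_force: [0.7, 0.9, 6.2]
grip_width: 0.0536
grasp_force: 64.3
```

```bash
python3 -c "
from h import *
go(.433,-.137,.010,-35.5)"
```

```text
TCP [ 0.435 -0.139  0.012] yang -35.6 delta [ 0.001 -0.01   0.007] len 4mm yaw -0.001 units (-0.1 deg) t 3.65 j6 1.88
```

Call:
jog_arm(
  deltas=[
    {"delta_pos": [0,0,-0.1],"yaw": 0,"fingers": 0.3},
    {"delta_pos": [0,0,-0.25],"yaw": 0,"fingers": 0.3},
    {"delta_pos": [0,0,-0.4],"yaw": 0,"fingers": 0.3},
    {"delta_pos": [0,0,-0.4],"yaw": 0,"fingers": 0.3},
  ],
)

```text
clock: 4.05
eef_pos: [0.4384, -0.1404, 0.1371]
tool_rot: [0.889, 0.457, 0.005, 0.005]
ft_force: [0.8, -1.1, -3.3]
grip_width: 0.0534
grasp_force: 64.7
```

```bash
python3 -c "
from h import *
go(.648,.038,.13,-35.5)"
```

```text
TCP [ 0.438 -0.14   0.137] yang -35.6 delta [0.89  0.222 0.03 ] len 275mm yaw -0.002 units (-0.1 deg) t 4.05 j6 1.88
```

Call:
jog_arm(
  deltas=[
    {"delta_pos": [0.1,0.025,0],"yaw": 0,"fingers": 0.3},
    {"delta_pos": [0.25,0.06,0],"yaw": 0,"fingers": 0.3},
    {"delta_pos": [0.4,0.1,0],"yaw": 0,"fingers": 0.3},
    {"delta_pos": [0.55,0.14,0],"yaw": 0,"fingers": 0.3},
    {"delta_pos": [0.7,0.18,0],"yaw": 0,"fingers": 0.3},
    {"delta_pos": [0.82,0.21,0],"yaw": 0,"fingers": 0.3},
    {"delta_pos": [0.88,0.22,0],"yaw": 0,"fingers": 0.3},
    {"delta_pos": [0.89,0.222,0],"yaw": 0,"fingers": 0.3},
    {"delta_pos": [0.89,0.222,0],"yaw": 0,"fingers": 0.3},
    {"delta_pos": [0.89,0.222,0],"yaw": 0,"fingers": 0.3},
  ],
)

```text
clock: 5.05
eef_pos: [0.642, 0.0387, 0.1297]
tool_rot: [0.89, 0.457, -0.001, -0.0]
ft_force: [-1.3, 0.6, -1.7]
grip_width: 0.0532
grasp_force: 64.5
```

```bash
python3 - <<'E'
from h import *
c=cam('wrist','w2.png');np.savez('w2.npz',**c)
Q=blob(c,.012,.032,(.5,.8,-.12,.2))
s=cam('scene');d=cam('side')
for k in(s,d,c):
    P=cloud(k);x,y,z=P[...,0],P[...,1],P[...,2]
    m=(z>.1)&(z<.19)&(x>.55)&(x<.75)&(y>-.1)&(y<.15)
    hsv=cv2.cvtColor(k['image'],cv2.COLOR_RGB2HSV); br=m&(hsv[...,1]>130)&(hsv[...,0]<20)
    if br.sum()>10: r=cv2.minAreaRect((P[br][:,:2]*1000).astype(np.float32)); print('cake',r,P[br][:,2].min(),P[br][:,2].max())
go(.648,.038,.13,-35.5)
E
```

```text
18390 rect [663.5  54.4] [159.2 195.3] 52.4 zmed 0.0189
cake ((661.5287475585938, 24.055644989013672), (88.89746856689453, 65.24974060058594), 58.376502990722656) 0.1174574357415477 0.1889798092019669
cake ((636.4456176757812, 57.58384323120117), (101.33759307861328, 76.42788696289062), 9.608232498168945) 0.11146926096563796 0.18641397632511408
cake ((648.8482055664062, 46.01676559448242), (79.56582641601562, 97.92424011230469), 54.383060455322266) 0.11544483148138365 0.1893451900240563
TCP [0.642 0.038 0.13 ] yang -35.7 delta [0.01  0.016 0.001] len 6mm yaw -0.004 units (-0.2 deg) t 5.2 j6 2.25
```

View pics/w2.png

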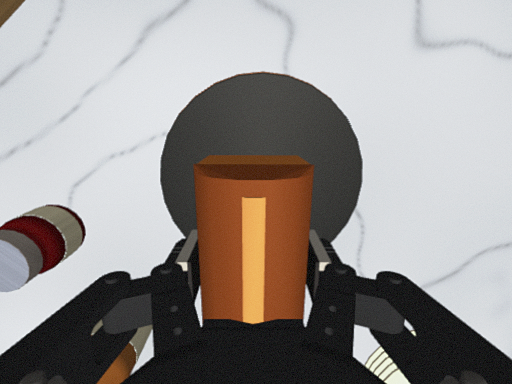

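The wrist view shows the held cake at (252,250) over the slate board (centre about (261,165)). I'll fit the board rim and the cake's far end.

```bash
python3 - <<'E'
from h import *
from scipy.optimize import least_squares
c=dict(np.load('w2.npz'));P=cloud(c);z=P[...,2]
m=((z>.012)&(z<.028)&(P[...,0]>.5)&(P[...,0]<.8)&(P[...,1]>-.1)&(P[...,1]<.18)).astype(np.uint8)
cs=max(cv2.findContours(m,0,cv2.CHAIN_APPROX_NONE)[0],key=cv2.contourArea)[:,0]
cs=cs[(cs[:,1]<190)]
cs=cs[(abs(cs[:,0]-255)>0)&~((cs[:,1]>150)&(cs[:,0]>185)&(cs[:,0]<330))]
Q=P[cs[:,1],cs[:,0]][:,:2]
f=least_squares(lambda p:np.hypot(*(Q-p[:2]).T)-p[2],[.65,.04,.1],loss='soft_l1',f_scale=.002);print(f.x,len(Q),f.cost)
f=least_squares(lambda p:np.hypot(*(Q-p[:2]).T)-.1,[.65,.04],loss='soft_l1',f_scale=.002);print(f.x)
a=np.radians(-35.7);ux=np.array([-np.sin(a),np.cos(a)]);uy=np.array([np.cos(a),np.sin(a)])
hsv=cv2.cvtColor(c['image'],cv2.COLOR_RGB2HSV)
br=(hsv[...,1]>130)&(hsv[...,0]<20)&(z>.1)
br[:, :190]=0;br[:,320:]=0
D=P[br]-bot.get_obs()['eef_pos']
t=D[:,:2]@ux;v=D[:,:2]@uy
print('along x',np.percentile(t,[1,50,99]),'y',np.percentile(v,[1,99]),'z top',np.percentile(D[:,2],[1,99])); top=D[:,2]>np.percentile(D[:,2],60)
for tt in (-.02,0,.02,.04): 
    s=abs(t-tt)<.004; print(tt,np.percentile(D[s,2],95) if s.any() else None)
E
```

```text
[0.65231864 0.03982032 0.09699433] 319 2.4537120764193912e-05
[0.65013196 0.03680035]
along x [-0.02183617  0.02167235  0.04919488] y [-0.02554032  0.02511579] z top [-0.00663798  0.0403253 ]
-0.02 0.039539185778863006
0 0.03956462449884087
0.02 0.039540842090645484
0.04 0.038953871458725725
```

```bash
python3 -c "
from h import *
go(.651,.0395,.033)"
```

```text
TCP [0.642 0.038 0.13 ] yang -35.7 delta [0.02  0.021 0.325] len 98mm  t 5.2 j6 2.25
```

Call:
jog_arm(
  deltas=[
    {"delta_pos": [0.02,0.021,0.05],"yaw": 0,"fingers": 0.3},
    {"delta_pos": [0.02,0.021,0.13],"yaw": 0,"fingers": 0.3},
    {"delta_pos": [0.02,0.021,0.2],"yaw": 0,"fingers": 0.3},
    {"delta_pos": [0.02,0.021,0.26],"yaw": 0,"fingers": 0.3},
    {"delta_pos": [0.02,0.021,0.3],"yaw": 0,"fingers": 0.3},
    {"delta_pos": [0.02,0.021,0.32],"yaw": 0,"fingers": 0.3},
    {"delta_pos": [0.02,0.021,0.325],"yaw": 0,"fingers": 0.3},
    {"delta_pos": [0.02,0.021,0.325],"yaw": 0,"fingers": 0.3},
    {"delta_pos": [0.02,0.021,0.325],"yaw": 0,"fingers": 0.3},
  ],
)

```text
clock: 6.1
eef_pos: [0.6524, 0.0408, 0.0333]
tool_rot: [0.889, 0.457, 0.001, 0.0]
ft_force: [0.1, -0.6, -2.1]
grip_width: 0.0532
grasp_force: 64.4
```

Call:
jog_arm(
  deltas=[
    {"delta_pos": [0,0,0.005],"yaw": 0,"fingers": 0.3},
    {"delta_pos": [0,0,0.005],"yaw": 0,"fingers": 0.3},
    {"delta_pos": [0,0,0.005],"yaw": 0,"fingers": 0.7},
    {"delta_pos": [0,0,0.005],"yaw": 0,"fingers": 1},
    {"delta_pos": [0,0,0.005],"yaw": 0,"fingers": 1},
    {"delta_pos": [0,0,0.005],"yaw": 0,"fingers": 1},
    {"delta_pos": [0,0,0.005],"yaw": 0,"fingers": 1},
    {"delta_pos": [0,0,-0.1],"yaw": 0,"fingers": 1},
    {"delta_pos": [0,0,-0.25],"yaw": 0,"fingers": 1},
    {"delta_pos": [0,0,-0.4],"yaw": 0,"fingers": 1},
    {"delta_pos": [0,0,-0.55],"yaw": 0,"fingers": 1},
    {"delta_pos": [0,0,-0.55],"yaw": 0,"fingers": 1},
  ],
)

```text
clock: 7.3
eef_pos: [0.6558, 0.041, 0.2066]
tool_rot: [0.889, 0.457, 0.007, 0.003]
ft_force: [0.3, 0.3, 0.7]
grip_width: 0.0855
grasp_force: 0.0
```

```bash
python3 - <<'E'
from h import *
from scipy.optimize import least_squares
c=cam('wrist');np.savez('w3.npz',**c);P=cloud(c);z=P[...,2]
Q=blob(c,.058,.085,(.55,.75,-.06,.14))
m=((z>.012)&(z<.09)&(P[...,0]>.5)&(P[...,0]<.8)&(P[...,1]>-.1)&(P[...,1]<.18)).astype(np.uint8)
cs=max(cv2.findContours(m,0,cv2.CHAIN_APPROX_NONE)[0],key=cv2.contourArea)[:,0]
Q=P[cs[:,1],cs[:,0]];Q=Q[(Q[:,2]<.025)][:,:2]
f=least_squares(lambda p:np.hypot(*(Q-p[:2]).T)-p[2],[.65,.04,.1],loss='soft_l1',f_scale=.001);print('board',f.x,len(Q),f.cost)
o=bot.get_obs();print(o['eef_pos'])
go(.296,-.30,.17,62)
E
```

```text
4061 rect [652.5  41.1] [96.4 52.4] 54.0 zmed 0.0688
board [0.6524091  0.04033747 0.09658953] 440 6.126096486411061e-05
[0.65439205 0.04093831 0.20277428]
TCP [0.654 0.041 0.203] yang -35.6 delta [-1.62  -0.311  0.097] len 496mm yaw 1.831 units (82.4 deg) t 7.35 j6 2.25
```

Cake centre and board centre agree within about 1 mm. Next, the server.

```bash
python3 -c "
from h import *
go(.310,-.292,.2,-63)"
```

```text
TCP [0.654 0.041 0.203] yang -35.6 delta [-1.571 -0.287 -0.003] len 479mm yaw 0.609 units (27.4 deg) t 7.35 j6 2.25
```

Call:
jog_arm(
  deltas=[
    {"delta_pos": [-1,-0.18,0],"yaw": 0,"fingers": 1},
    {"delta_pos": [-1,-0.18,0],"yaw": 0,"fingers": 1},
    {"delta_pos": [-1,-0.18,0],"yaw": 0,"fingers": 1},
    {"delta_pos": [-1,-0.18,0],"yaw": 0,"fingers": 1},
    {"delta_pos": [-1,-0.18,0],"yaw": 0,"fingers": 1},
    {"delta_pos": [-1,-0.18,0],"yaw": 0,"fingers": 1},
    {"delta_pos": [-1,-0.18,0],"yaw": 0,"fingers": 1},
  ],
)

```text
clock: 8.05
eef_pos: [0.4284, -0.174, 0.1964]
tool_rot: [0.891, 0.454, -0.002, -0.001]
ft_force: [0.7, -0.1, -0.1]
grip_width: 0.0853
grasp_force: 0.0
```

Call:
jog_arm(
  deltas=[
    {"delta_pos": [-0.57,-0.105,0],"yaw": 0.61,"fingers": 1},
    {"delta_pos": [-0.57,-0.105,0],"yaw": 0.61,"fingers": 1},
    {"delta_pos": [-0.57,-0.105,0],"yaw": 0.61,"fingers": 1},
    {"delta_pos": [-0.57,-0.105,0],"yaw": 0.61,"fingers": 1},
    {"delta_pos": [-0.57,-0.105,0],"yaw": 0.61,"fingers": 1},
    {"delta_pos": [-0.57,-0.105,0],"yaw": 0.61,"fingers": 1},
  ],
)

```text
clock: 8.65
eef_pos: [0.308, -0.2921, 0.1969]
tool_rot: [0.973, 0.233, -0.0, -0.001]
ft_force: [-0.1, -0.2, 0.2]
grip_width: 0.0852
grasp_force: 0.0
```

```bash
python3 - <<'E'
from h import *
c=cam('wrist','w4.png');np.savez('w4.npz',**c)
Q=blob(c,.011,.03,(.18,.45,-.42,-.17))
Q=blob(c,.0015,.008,(.34,.45,-.32,-.17))
go(.310,-.292,.2,-63)
E
```

```text
1644 rect [ 342.5 -350.7] [127.1 180.4] 41.9 zmed 0.0164
1955 rect [ 392.8 -237.6] [91.9 96.3] 2.3 zmed 0.0032
TCP [ 0.308 -0.292  0.197] yang -63.0 delta [ 0.004  0.003 -0.01 ] len 3mm yaw -0.000 units (-0.0 deg) t 8.7 j6 1.91
```

View pics/w4.png

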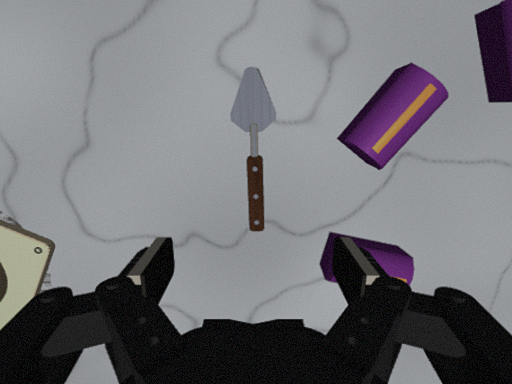

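Wrist view: server tip at (252,67), handle end at (257,231), purple decoys at right.

```bash
python3 - <<'E'
from h import *
c=dict(np.load('w4.npz'));P=cloud(c)
for u,v in((252,71),(253,140),(254,160),(255,195),(256,227),(365,262)): print(u,v,np.round(np.median(P[v-1:v+2,u-1:u+2].reshape(-1,3),0),4))
h=P[160:228,250:262].reshape(-1,3);h=h[h[:,2]>.012]
print(cv2.minAreaRect((h[:,:2]*1000).astype(np.float32)),np.percentile(h[:,2],[5,50,95]))
t=P[71,252];e=P[227,256];print(np.degrees(np.arctan2(t[1]-e[1],t[0]-e[0])),np.hypot(*(t-e)[:2]))
E
```

```text
252 71 [ 0.4118 -0.2385  0.0034]
253 140 [ 0.344  -0.2742  0.0153]
254 160 [ 0.3235 -0.2859  0.0172]
255 195 [ 0.2851 -0.3069  0.0175]
256 227 [ 0.2465 -0.3282  0.0168]
365 262 [ 0.3392 -0.33    0.2367]
((309.79779052734375, -295.2611083984375), (143.6447296142578, 14.296143531799316), 26.880029678344727) [0.01541759 0.01675463 0.01814077]
28.46471914397528 0.18814075166736036
```

```bash
python3 -c "
from h import *
go(.312,-.2925,.004,-61.5)"
```

```text
TCP [ 0.308 -0.292  0.197] yang -63.0 delta [0.009 0.008 0.643] len 193mm yaw -0.033 units (-1.5 deg) t 8.7 j6 1.91
```

Call:
jog_arm(
  deltas=[
    {"delta_pos": [0.009,0.008,0.1],"yaw": -0.033,"fingers": 0.6},
    {"delta_pos": [0.009,0.008,0.25],"yaw": -0.033,"fingers": 0.6},
    {"delta_pos": [0.009,0.008,0.4],"yaw": -0.033,"fingers": 0.6},
    {"delta_pos": [0.009,0.008,0.52],"yaw": -0.033,"fingers": 0.6},
    {"delta_pos": [0.009,0.008,0.6],"yaw": -0.033,"fingers": 0.6},
    {"delta_pos": [0.009,0.008,0.635],"yaw": -0.033,"fingers": 0.6},
    {"delta_pos": [0.009,0.008,0.64],"yaw": -0.033,"fingers": 0.6},
    {"delta_pos": [0.009,0.008,0.64],"yaw": -0.033,"fingers": 0.6},
  ],
)

```text
clock: 9.5
eef_pos: [0.3126, -0.2934, 0.0062]
tool_rot: [0.969, 0.246, 0.0, 0.0]
ft_force: [-0.3, 0.0, 0.0]
grip_width: 0.051
grasp_force: 0.0
```

Call:
jog_arm(
  deltas=[
    {"delta_pos": [0,0,0],"yaw": 0,"fingers": 0},
    {"delta_pos": [0,0,0],"yaw": 0,"fingers": 0},
    {"delta_pos": [0,0,0],"yaw": 0,"fingers": 0},
    {"delta_pos": [0,0,0],"yaw": 0,"fingers": 0},
    {"delta_pos": [0,0,0],"yaw": 0,"fingers": 0},
    {"delta_pos": [0,0,0],"yaw": 0,"fingers": 0},
    {"delta_pos": [0,0,0],"yaw": 0,"fingers": 0},
    {"delta_pos": [0,0,0],"yaw": 0,"fingers": 0},
  ],
)

```text
clock: 10.3
eef_pos: [0.313, -0.2947, 0.007]
tool_rot: [0.969, 0.245, 0.001, 0.002]
ft_force: [0.8, -0.4, 7.0]
grip_width: 0.0182
grasp_force: 60.9
```

Call:
jog_arm(
  deltas=[
    {"delta_pos": [0,0,-0.08],"yaw": 0,"fingers": 0},
    {"delta_pos": [0,0,-0.2],"yaw": 0,"fingers": 0},
    {"delta_pos": [0,0,-0.35],"yaw": 0,"fingers": 0},
    {"delta_pos": [0,0,-0.45],"yaw": 0,"fingers": 0},
    {"delta_pos": [0,0,-0.5],"yaw": 0,"fingers": 0},
    {"delta_pos": [0,0,-0.5],"yaw": 0,"fingers": 0},
    {"delta_pos": [0,0,-0.5],"yaw": 0,"fingers": 0},
  ],
)

```text
clock: 11.0
eef_pos: [0.3111, -0.293, 0.1551]
tool_rot: [0.969, 0.246, -0.0, -0.0]
ft_force: [-0.2, -0.4, -1.7]
grip_width: 0.0183
grasp_force: 60.0
```

```bash
python3 -c "
from h import *
go(.6435,-.121,.15,-87.2)"
```

```text
TCP [ 0.311 -0.293  0.155] yang -61.6 delta [1.247 0.023 0.017] len 374mm yaw 0.570 units (25.6 deg) t 11.0 j6 1.89
```

Call:
jog_arm(
  deltas=[
    {"delta_pos": [0.1,0,0],"yaw": 0.1,"fingers": 0},
    {"delta_pos": [0.23,0,0],"yaw": 0.2,"fingers": 0},
    {"delta_pos": [0.37,0,0],"yaw": 0.3,"fingers": 0},
    {"delta_pos": [0.5,0,0],"yaw": 0.4,"fingers": 0},
    {"delta_pos": [0.63,0,0],"yaw": 0.5,"fingers": 0},
    {"delta_pos": [0.76,0,0],"yaw": 0.57,"fingers": 0},
    {"delta_pos": [0.88,0,0],"yaw": 0.57,"fingers": 0},
    {"delta_pos": [0.97,0,0],"yaw": 0.57,"fingers": 0},
    {"delta_pos": [1,0,0],"yaw": 0.57,"fingers": 0},
    {"delta_pos": [1,0,0],"yaw": 0.57,"fingers": 0},
  ],
)

```text
clock: 12.0
eef_pos: [0.5748, -0.1496, 0.1532]
tool_rot: [1.0, 0.025, -0.002, -0.0]
ft_force: [-0.6, -0.5, -1.4]
grip_width: 0.0181
grasp_force: 60.0
```

```bash
python3 - <<'E'
from h import *
c=cam('wrist','w5.png');np.savez('w5.npz',**c)
blob(c,.035,.06,(.5,.85,-.45,-.16))
go(.6435,-.121,.15,-87.2)
E
```

```text
28808 rect [ 664.3 -283.3] [146.7 160. ] 3.3 zmed 0.0402
TCP [ 0.574 -0.15   0.154] yang -87.2 delta [ 0.236 -0.086  0.012] len 76mm yaw 0.000 units (0.0 deg) t 12.05 j6 2.84
```

View pics/w5.png

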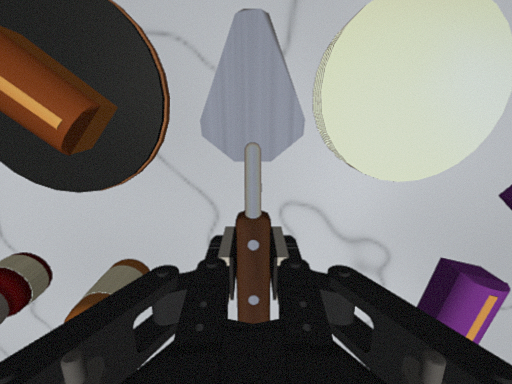

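The server at (253,130) lies straight in the grip, between the board (left) and the plates (410,80). Lower it into place.

Call:
jog_arm(
  deltas=[
    {"delta_pos": [0.12,-0.043,0],"yaw": 0,"fingers": 0},
    {"delta_pos": [0.236,-0.086,0],"yaw": 0,"fingers": 0},
    {"delta_pos": [0.236,-0.086,0.1],"yaw": 0,"fingers": 0},
    {"delta_pos": [0.236,-0.086,0.2],"yaw": 0,"fingers": 0},
    {"delta_pos": [0.236,-0.086,0.3],"yaw": 0,"fingers": 0},
    {"delta_pos": [0.236,-0.086,0.39],"yaw": 0,"fingers": 0},
    {"delta_pos": [0.236,-0.086,0.45],"yaw": 0,"fingers": 0},
    {"delta_pos": [0.236,-0.086,0.475],"yaw": 0,"fingers": 0},
    {"delta_pos": [0.236,-0.086,0.487],"yaw": 0,"fingers": 0},
    {"delta_pos": [0.236,-0.086,0.487],"yaw": 0,"fingers": 0},
    {"delta_pos": [0.236,-0.086,0.487],"yaw": 0,"fingers": 0},
  ],
)

```text
clock: 13.15
eef_pos: [0.6456, -0.1218, 0.011]
tool_rot: [1.0, 0.024, 0.001, 0.0]
ft_force: [0.8, 0.6, -1.0]
grip_width: 0.018
grasp_force: 60.0
```

Call:
jog_arm(
  deltas=[
    {"delta_pos": [0,0,0.008],"yaw": 0,"fingers": 0},
    {"delta_pos": [0,0,0.013],"yaw": 0,"fingers": 0},
    {"delta_pos": [0,0,0.013],"yaw": 0,"fingers": 0},
    {"delta_pos": [0,0,0.013],"yaw": 0,"fingers": 0},
  ],
)

```text
clock: 13.55
eef_pos: [0.6457, -0.1214, 0.0071]
tool_rot: [1.0, 0.024, 0.001, 0.0]
ft_force: [-1.0, 0.1, 5.0]
grip_width: 0.0183
grasp_force: 60.8
```

Contact at 5 N; release and rise.

Call:
jog_arm(
  deltas=[
    {"delta_pos": [0,0,0],"yaw": 0,"fingers": 0.3},
    {"delta_pos": [0,0,0],"yaw": 0,"fingers": 0.55},
    {"delta_pos": [0,0,0],"yaw": 0,"fingers": 0.55},
    {"delta_pos": [0,0,0],"yaw": 0,"fingers": 0.55},
    {"delta_pos": [0,0,-0.1],"yaw": 0,"fingers": 0.55},
    {"delta_pos": [0,0,-0.25],"yaw": 0,"fingers": 0.55},
    {"delta_pos": [0,0,-0.4],"yaw": 0,"fingers": 0.55},
    {"delta_pos": [0,0,-0.55],"yaw": 0,"fingers": 0.55},
    {"delta_pos": [0,0,-0.7],"yaw": 0,"fingers": 1},
    {"delta_pos": [0,0,-0.7],"yaw": 0,"fingers": 1},
    {"delta_pos": [0,0,-0.7],"yaw": 0,"fingers": 1},
  ],
)

```text
clock: 14.65
eef_pos: [0.6458, -0.1214, 0.2174]
tool_rot: [1.0, 0.024, 0.002, 0.0]
ft_force: [-0.0, 0.2, -0.8]
grip_width: 0.0852
grasp_force: 0.0
```

```bash
python3 - <<'E'
from h import *
c=cam('wrist','w6.png');np.savez('w6.npz',**c);P=cloud(c)
Q=blob(c,.011,.03,(.5,.72,-.16,-.085))
x,y,z=P[...,0],P[...,1],P[...,2]
m=(z<.03)&(x>.5)&(x<.8)&(y>-.165)&(y<-.075)
im=c['image'].astype(int)
# blade/handle by colour: darker than counter
d=m&(im.sum(-1)<im[m].sum(-1).max()*.72); Q=P[d]
print('tip x',np.percentile(Q[:,0],[0.2,99.8]),cv2.minAreaRect((Q[:,:2]*1000).astype(np.float32)))
blob(c,.035,.06,(.5,.85,-.45,-.16))
go(.442,.1215,.2,-20)
E
```

```text
1162 rect [ 628.9 -121.6] [126.6  19. ] 3.1 zmed 0.0163
tip x [0.56283273 0.76257036] ((660.7201538085938, -118.95226287841797), (204.45413208007812, 51.174598693847656), 1.2028205394744873)
15702 rect [ 658.5 -336.7] [269.4 158.7] 76.7 zmed 0.0407
TCP [ 0.645 -0.121  0.215] yang -87.2 delta [-0.635 -0.841  0.051] len 317mm yaw -1.494 units (-67.2 deg) t 14.7 j6 2.91
```

View pics/w6.png

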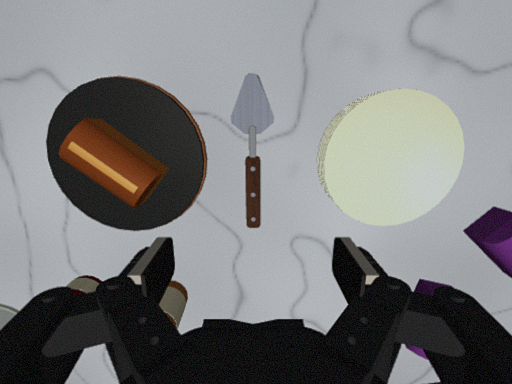

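Server lies flat at (252,150), middle about (0.662,-0.120), square to the row. Now the jam.

Call:
jog_arm(
  deltas=[
    {"delta_pos": [-0.635,-0.841,0],"yaw": -1,"fingers": 1},
    {"delta_pos": [-0.635,-0.841,0],"yaw": -1,"fingers": 1},
    {"delta_pos": [-0.635,-0.841,0],"yaw": -1,"fingers": 1},
    {"delta_pos": [-0.635,-0.841,0],"yaw": -1,"fingers": 1},
    {"delta_pos": [-0.635,-0.841,0],"yaw": -1,"fingers": 1},
    {"delta_pos": [-0.635,-0.841,0],"yaw": -1,"fingers": 1},
    {"delta_pos": [-0.635,-0.841,0],"yaw": -1,"fingers": 1},
    {"delta_pos": [-0.635,-0.841,0],"yaw": -1,"fingers": 1},
  ],
)

```text
clock: 15.5
eef_pos: [0.4393, 0.1228, 0.2139]
tool_rot: [0.913, 0.407, -0.002, -0.0]
ft_force: [1.0, 0.1, 1.2]
grip_width: 0.0853
grasp_force: 0.0
```

Call:
jog_arm(
  deltas=[
    {"delta_pos": [0,0,0],"yaw": -1,"fingers": 1},
    {"delta_pos": [0,0,0],"yaw": -1,"fingers": 1},
    {"delta_pos": [0,0,0],"yaw": -1,"fingers": 1},
    {"delta_pos": [0,0,0],"yaw": -1,"fingers": 1},
    {"delta_pos": [0,0,0],"yaw": -1,"fingers": 1},
    {"delta_pos": [0,0,0],"yaw": -1,"fingers": 1},
    {"delta_pos": [0,0,0],"yaw": -1,"fingers": 1},
  ],
)

```text
clock: 16.2
eef_pos: [0.4422, 0.1204, 0.2142]
tool_rot: [0.69, 0.724, -0.001, -0.001]
ft_force: [-0.5, -0.6, -0.6]
grip_width: 0.0853
grasp_force: 0.0
```

```bash
python3 - <<'E'
from h import *
c=cam('wrist');np.savez('w7.npz',**c)
blob(c,.06,.085,(.38,.5,.07,.18))
blob(c,.02,.085,(.38,.5,.07,.18))
blob(c,.1,.16,(.38,.5,-.06,.06))
go(.442,.1215,.018,10)
E
```

```text
1743 rect [441.9 121.5] [50.1 49.9] 3.0 zmed 0.0738
2130 rect [441.7 124.1] [53.8 54.2] 45.9 zmed 0.0736
1048 rect [ 4.406e+02 -1.000e-01] [34.7 31.1] 1.4 zmed 0.1177
TCP [0.442 0.121 0.214] yang 2.7 delta [0.004 0.001 0.655] len 196mm yaw -0.163 units (-7.3 deg) t 16.25 j6 1.79
```

Call:
jog_arm(
  deltas=[
    {"delta_pos": [0.004,0,0.13],"yaw": 0,"fingers": 1},
    {"delta_pos": [0.004,0,0.28],"yaw": 0,"fingers": 1},
    {"delta_pos": [0.004,0,0.42],"yaw": 0,"fingers": 1},
    {"delta_pos": [0.004,0,0.55],"yaw": 0,"fingers": 1},
    {"delta_pos": [0.004,0,0.63],"yaw": 0,"fingers": 1},
    {"delta_pos": [0.004,0,0.665],"yaw": 0,"fingers": 1},
    {"delta_pos": [0.004,0,0.67],"yaw": 0,"fingers": 1},
    {"delta_pos": [0.004,0,0.67],"yaw": 0,"fingers": 1},
  ],
)

```text
clock: 17.05
eef_pos: [0.443, 0.1227, 0.0152]
tool_rot: [0.69, 0.724, 0.0, 0.0]
ft_force: [0.0, 1.6, 0.2]
grip_width: 0.0854
grasp_force: 0.0
```

Call:
jog_arm(
  deltas=[
    {"delta_pos": [0,0,0],"yaw": 0,"fingers": 0.3},
    {"delta_pos": [0,0,0],"yaw": 0,"fingers": 0.3},
    {"delta_pos": [0,0,0],"yaw": 0,"fingers": 0.3},
    {"delta_pos": [0,0,0],"yaw": 0,"fingers": 0.3},
    {"delta_pos": [0,0,0],"yaw": 0,"fingers": 0.3},
    {"delta_pos": [0,0,0],"yaw": 0,"fingers": 0.3},
    {"delta_pos": [0,0,0],"yaw": 0,"fingers": 0.3},
    {"delta_pos": [0,0,0],"yaw": 0,"fingers": 0.3},
  ],
)

```text
clock: 17.85
eef_pos: [0.4434, 0.123, 0.0165]
tool_rot: [0.69, 0.724, 0.001, 0.001]
ft_force: [-1.3, 1.0, 6.9]
grip_width: 0.056
grasp_force: 63.3
```

Call:
jog_arm(
  deltas=[
    {"delta_pos": [0,0,-0.08],"yaw": 0,"fingers": 0.3},
    {"delta_pos": [0,0,-0.22],"yaw": 0,"fingers": 0.3},
    {"delta_pos": [0,0,-0.37],"yaw": 0,"fingers": 0.3},
    {"delta_pos": [0,0,-0.47],"yaw": 0,"fingers": 0.3},
    {"delta_pos": [0,0,-0.5],"yaw": 0,"fingers": 0.3},
    {"delta_pos": [0,0,-0.5],"yaw": 0,"fingers": 0.3},
    {"delta_pos": [0,0,-0.5],"yaw": 0,"fingers": 0.3},
  ],
)

```text
clock: 18.55
eef_pos: [0.4412, 0.1224, 0.1633]
tool_rot: [0.69, 0.724, -0.001, -0.001]
ft_force: [-0.1, 0.4, -2.4]
grip_width: 0.056
grasp_force: 65.0
```

```bash
python3 -c "
from h import *
go(.646,.201,.15,3)"
```

```text
TCP [0.441 0.122 0.163] yang 2.8 delta [0.228 0.695 0.043] len 220mm yaw -0.005 units (-0.2 deg) t 18.55 j6 1.79
```

Call:
jog_arm(
  deltas=[
    {"delta_pos": [0.03,0.1,0],"yaw": 0,"fingers": 0.3},
    {"delta_pos": [0.08,0.25,0],"yaw": 0,"fingers": 0.3},
    {"delta_pos": [0.13,0.4,0],"yaw": 0,"fingers": 0.3},
    {"delta_pos": [0.18,0.55,0],"yaw": 0,"fingers": 0.3},
    {"delta_pos": [0.215,0.65,0],"yaw": 0,"fingers": 0.3},
    {"delta_pos": [0.228,0.69,0],"yaw": 0,"fingers": 0.3},
    {"delta_pos": [0.228,0.695,0],"yaw": 0,"fingers": 0.3},
    {"delta_pos": [0.228,0.695,0],"yaw": 0,"fingers": 0.3},
  ],
)

```text
clock: 19.35
eef_pos: [0.6458, 0.2006, 0.1615]
tool_rot: [0.69, 0.724, -0.002, -0.001]
ft_force: [-0.9, -0.0, -2.2]
grip_width: 0.0557
grasp_force: 64.9
```

```bash
python3 - <<'E'
from h import *
c=cam('wrist','w8.png');np.savez('w8.npz',**c)
blob(c,.075,.09,(.5,.8,.25,.47))
P=cloud(c);z=P[...,2];m=(z>.07)&(z<.11)&(P[...,1]>.24)&(P[...,0]>.5)&(P[...,0]<.78);print(np.percentile(P[m],[1,99],axis=0))
go(.6455,.202,.0165,3)
E
```

```text
9917 rect [642.4 316.4] [200.4  66.5] 2.3 zmed 0.0801
[[0.5441132  0.28140829 0.07022042]
 [0.74081174 0.35031821 0.08262932]]
TCP [0.646 0.201 0.162] yang 2.8 delta [0.005 0.002 0.487] len 146mm yaw -0.005 units (-0.2 deg) t 19.4 j6 1.82
```

View pics/w8.png

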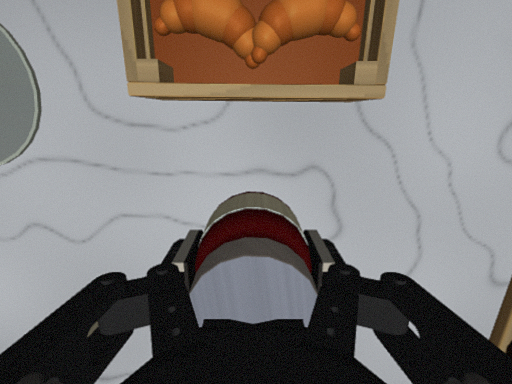

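The jam at (253,255) is upright in the grip, with the crate's near edge at row 90, consistent with the estimate. Lower and release.

Call:
jog_arm(
  deltas=[
    {"delta_pos": [0.004,0.002,0.1],"yaw": 0,"fingers": 0.3},
    {"delta_pos": [0.004,0.002,0.22],"yaw": 0,"fingers": 0.3},
    {"delta_pos": [0.004,0.002,0.34],"yaw": 0,"fingers": 0.3},
    {"delta_pos": [0.004,0.002,0.42],"yaw": 0,"fingers": 0.3},
    {"delta_pos": [0.004,0.002,0.465],"yaw": 0,"fingers": 0.3},
    {"delta_pos": [0.004,0.002,0.482],"yaw": 0,"fingers": 0.3},
    {"delta_pos": [0.004,0.002,0.49],"yaw": 0,"fingers": 0.3},
    {"delta_pos": [0.004,0.002,0.49],"yaw": 0,"fingers": 0.3},
    {"delta_pos": [0.004,0.002,0.49],"yaw": 0,"fingers": 0.3},
  ],
)

```text
clock: 20.3
eef_pos: [0.6488, 0.2027, 0.0195]
tool_rot: [0.69, 0.724, 0.001, 0.001]
ft_force: [0.8, -0.5, -2.6]
grip_width: 0.0556
grasp_force: 64.9
```

Call:
jog_arm(
  deltas=[
    {"delta_pos": [0,0,0.008],"yaw": 0,"fingers": 0.3},
    {"delta_pos": [0,0,0.012],"yaw": 0,"fingers": 0.3},
    {"delta_pos": [0,0,0.012],"yaw": 0,"fingers": 0.3},
    {"delta_pos": [0,0,0.012],"yaw": 0,"fingers": 0.3},
  ],
)

```text
clock: 20.7
eef_pos: [0.6489, 0.2028, 0.0166]
tool_rot: [0.69, 0.724, 0.002, 0.001]
ft_force: [-2.1, -0.3, 5.1]
grip_width: 0.0559
grasp_force: 65.7
```

Call:
jog_arm(
  deltas=[
    {"delta_pos": [0,0,0],"yaw": 0,"fingers": 0.8},
    {"delta_pos": [0,0,0],"yaw": 0,"fingers": 1},
    {"delta_pos": [0,0,0],"yaw": 0,"fingers": 1},
    {"delta_pos": [0,0,0],"yaw": 0,"fingers": 1},
    {"delta_pos": [0,0,0],"yaw": 0,"fingers": 1},
    {"delta_pos": [0,0,-0.08],"yaw": 0,"fingers": 1},
    {"delta_pos": [0,0,-0.22],"yaw": 0,"fingers": 1},
    {"delta_pos": [0,0,-0.37],"yaw": 0,"fingers": 1},
    {"delta_pos": [0,0,-0.53],"yaw": 0,"fingers": 1},
    {"delta_pos": [0,0,-0.7],"yaw": 0,"fingers": 1},
    {"delta_pos": [0,0,-0.85],"yaw": 0,"fingers": 1},
    {"delta_pos": [0,0,-0.85],"yaw": 0,"fingers": 1},
  ],
)

```text
clock: 21.9
eef_pos: [0.6507, 0.2033, 0.2787]
tool_rot: [0.69, 0.724, 0.007, 0.004]
ft_force: [1.1, 0.3, 0.0]
grip_width: 0.0855
grasp_force: 0.0
```

```bash
python3 - <<'E'
from h import *
c=cam('wrist')
blob(c,.06,.085,(.58,.72,.14,.26))
blob(c,.075,.095,(.5,.8,.265,.47))
go(.330,.280,.29,3)
E
```

```text
1187 rect [648.7 201.2] [50.3 50.7] 82.1 zmed 0.0738
5047 rect [641.6 337.8] [200.5 110.3] 2.6 zmed 0.08
TCP [0.65  0.203 0.274] yang 2.8 delta [ 0.308 -1.051 -0.061] len 329mm yaw -0.005 units (-0.2 deg) t 21.95 j6 1.82
```

Call:
jog_arm(
  deltas=[
    {"delta_pos": [0.308,-1,0],"yaw": 0,"fingers": 1},
    {"delta_pos": [0.308,-1,0],"yaw": 0,"fingers": 1},
    {"delta_pos": [0.308,-1,0],"yaw": 0,"fingers": 1},
    {"delta_pos": [0.308,-1,0],"yaw": 0,"fingers": 1},
    {"delta_pos": [0.308,-1,0],"yaw": 0,"fingers": 1},
    {"delta_pos": [0.308,-1,0],"yaw": 0,"fingers": 1},
    {"delta_pos": [0.308,-1,0],"yaw": 0,"fingers": 1},
    {"delta_pos": [0.308,-1,0],"yaw": 0,"fingers": 1},
    {"delta_pos": [0.308,-1,0],"yaw": 0,"fingers": 1},
  ],
)

```text
clock: 22.85
eef_pos: [0.344, 0.28, 0.2685]
tool_rot: [0.69, 0.724, -0.0, 0.0]
ft_force: [0.6, -0.7, -0.1]
grip_width: 0.0853
grasp_force: 0.0
```

```bash
python3 - <<'E'
from h import *
c=cam('wrist','w9.png');np.savez('w9.npz',**c)
blob(c,.135,.17,(.28,.38,.23,.33))
blob(c,.01,.17,(.23,.43,.18,.38))
go(.330,.280,.122,3)
E
```

```text
857 rect [330.3 281.5] [31.  30.5] 50.9 zmed 0.1564
13858 rect [330.1 284.9] [160.7 160.1] 45.6 zmed 0.1127
TCP [0.345 0.28  0.269] yang 2.7 delta [ 0.003 -0.048  0.488] len 147mm yaw -0.006 units (-0.3 deg) t 22.9 j6 2.21
```

View pics/w9.png

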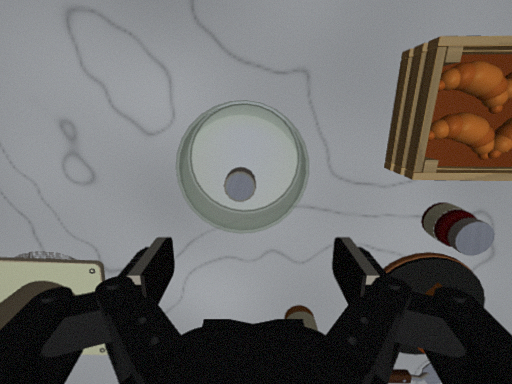

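Dome knob seen at (240,184), measured at (0.330,0.2815). Descend and grip.

Call:
jog_arm(
  deltas=[
    {"delta_pos": [0.008,-0.048,0],"yaw": 0,"fingers": 0.8},
    {"delta_pos": [0.008,-0.048,0.1],"yaw": 0,"fingers": 0.8},
    {"delta_pos": [0.008,-0.048,0.22],"yaw": 0,"fingers": 0.8},
    {"delta_pos": [0.008,-0.048,0.34],"yaw": 0,"fingers": 0.8},
    {"delta_pos": [0.008,-0.048,0.43],"yaw": 0,"fingers": 0.8},
    {"delta_pos": [0.008,-0.048,0.475],"yaw": 0,"fingers": 0.8},
    {"delta_pos": [0.008,-0.048,0.488],"yaw": 0,"fingers": 0.8},
    {"delta_pos": [0.008,-0.048,0.488],"yaw": 0,"fingers": 0.8},
    {"delta_pos": [0.008,-0.048,0.488],"yaw": 0,"fingers": 0.8},
  ],
)

```text
clock: 23.8
eef_pos: [0.3298, 0.2821, 0.1235]
tool_rot: [0.69, 0.724, 0.001, 0.0]
ft_force: [-0.4, 0.2, -0.6]
grip_width: 0.0684
grasp_force: 0.0
```

Call:
jog_arm(
  deltas=[
    {"delta_pos": [0,0,0],"yaw": 0,"fingers": 0.1},
    {"delta_pos": [0,0,0],"yaw": 0,"fingers": 0.1},
    {"delta_pos": [0,0,0],"yaw": 0,"fingers": 0.1},
    {"delta_pos": [0,0,0],"yaw": 0,"fingers": 0.1},
    {"delta_pos": [0,0,0],"yaw": 0,"fingers": 0.1},
    {"delta_pos": [0,0,0],"yaw": 0,"fingers": 0.1},
    {"delta_pos": [0,0,0],"yaw": 0,"fingers": 0.1},
    {"delta_pos": [0,0,0],"yaw": 0,"fingers": 0.1},
  ],
)

```text
clock: 24.6
eef_pos: [0.3302, 0.2822, 0.1235]
tool_rot: [0.69, 0.724, 0.001, 0.001]
ft_force: [4.1, -0.7, 6.2]
grip_width: 0.0302
grasp_force: 59.5
```

Call:
jog_arm(
  deltas=[
    {"delta_pos": [0,0,-0.04],"yaw": 0,"fingers": 0.1},
    {"delta_pos": [0,0,-0.1],"yaw": 0,"fingers": 0.1},
    {"delta_pos": [0,0,-0.18],"yaw": 0,"fingers": 0.1},
    {"delta_pos": [0,0,-0.27],"yaw": 0,"fingers": 0.1},
    {"delta_pos": [0,0,-0.35],"yaw": 0,"fingers": 0.1},
    {"delta_pos": [0,0,-0.41],"yaw": 0,"fingers": 0.1},
    {"delta_pos": [0,0,-0.43],"yaw": 0,"fingers": 0.1},
    {"delta_pos": [0,0,-0.43],"yaw": 0,"fingers": 0.1},
    {"delta_pos": [0,0,-0.43],"yaw": 0,"fingers": 0.1},
  ],
)

```text
clock: 25.5
eef_pos: [0.3281, 0.2811, 0.25]
tool_rot: [0.69, 0.724, -0.002, -0.0]
ft_force: [-0.1, 0.7, -4.2]
grip_width: 0.03
grasp_force: 60.2
```

```bash
python3 - <<'E'
from h import *
go(.652,.0405,.25,3)
E
```

```text
TCP [0.328 0.281 0.25 ] yang 2.8 delta [-0.854  1.039 -0.002] len 404mm yaw -0.005 units (-0.2 deg) t 25.5 j6 2.23
```

Call:
jog_arm(
  deltas=[
    {"delta_pos": [-0.025,0.03,0],"yaw": 0,"fingers": 0.1},
    {"delta_pos": [-0.08,0.1,0],"yaw": 0,"fingers": 0.1},
    {"delta_pos": [-0.165,0.2,0],"yaw": 0,"fingers": 0.1},
    {"delta_pos": [-0.255,0.31,0],"yaw": 0,"fingers": 0.1},
    {"delta_pos": [-0.353,0.43,0],"yaw": 0,"fingers": 0.1},
    {"delta_pos": [-0.45,0.55,0],"yaw": 0,"fingers": 0.1},
    {"delta_pos": [-0.55,0.67,0],"yaw": 0,"fingers": 0.1},
    {"delta_pos": [-0.64,0.78,0],"yaw": 0,"fingers": 0.1},
    {"delta_pos": [-0.72,0.88,0],"yaw": 0,"fingers": 0.1},
    {"delta_pos": [-0.78,0.95,0],"yaw": 0,"fingers": 0.1},
    {"delta_pos": [-0.81,0.985,0],"yaw": 0,"fingers": 0.1},
    {"delta_pos": [-0.82,1,0],"yaw": 0,"fingers": 0.1},
  ],
)

```text
clock: 26.7
eef_pos: [0.6414, 0.048, 0.2491]
tool_rot: [0.691, 0.723, -0.001, -0.001]
ft_force: [0.4, 0.1, -5.3]
grip_width: 0.0302
grasp_force: 60.3
```

Call:
jog_arm(
  deltas=[
    {"delta_pos": [-0.016,0.02,0],"yaw": 0,"fingers": 0.1},
    {"delta_pos": [-0.032,0.039,0],"yaw": 0,"fingers": 0.1},
    {"delta_pos": [-0.034,0.039,0],"yaw": 0,"fingers": 0.1},
    {"delta_pos": [-0.034,0.039,0],"yaw": 0,"fingers": 0.1},
    {"delta_pos": [-0.034,0.039,0],"yaw": 0,"fingers": 0.1},
  ],
)

```text
clock: 27.2
eef_pos: [0.6525, 0.0416, 0.252]
tool_rot: [0.689, 0.724, 0.0, -0.0]
ft_force: [-0.5, -0.0, -4.0]
grip_width: 0.0306
grasp_force: 60.4
```

```bash
python3 - <<'E'
from h import *
for n in('side','scene','wrist'):
    c=cam(n,f'd_{n}.png')
    if n!='wrist':
        Q=blob(c,.12,.25,(.54,.77,-.07,.15)); print(Q[:,0].min(),Q[:,0].max(),Q[:,1].min(),Q[:,1].max(),np.percentile(Q[:,2],[1,99]))
go(.652,.0405,.1435,3)
a=cv2.imread('pics/d_side.png')[60:260,120:340];b=cv2.imread('pics/d_wrist.png')
a=cv2.resize(a,(422,384));cv2.imwrite('pics/d.png',cv2.resize(np.hstack([a,b]),(798,328)))
E
```

```text
1665 rect [643.9  58.6] [167.4 145.8] 21.9 zmed 0.2159
0.5653416128331258 0.727144031296551 -0.025725473795491265 0.13170841966315308 [0.12641635 0.24395336]
2263 rect [661.9  29.7] [164.4 150. ] 37.6 zmed 0.2259
0.5821203674138119 0.7383635868007798 -0.04809043966778523 0.11465972731690663 [0.1320292  0.24773385]
TCP [0.653 0.041 0.252] yang 2.8 delta [-0.003 -0.002  0.362] len 109mm yaw -0.004 units (-0.2 deg) t 27.35 j6 1.58
```

View pics/d.png

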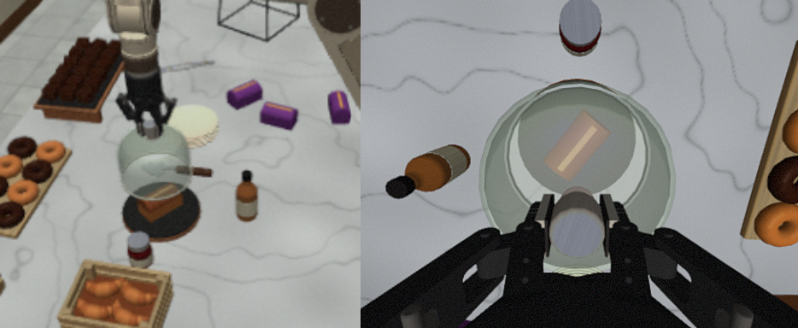

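The dome hangs level over the cake and board (wrist crop: dome centre about (580,170), cake inside). Lower slowly.

Call:
jog_arm(
  deltas=[
    {"delta_pos": [-0.003,-0.002,0.03],"yaw": 0,"fingers": 0.1},
    {"delta_pos": [-0.003,-0.002,0.08],"yaw": 0,"fingers": 0.1},
    {"delta_pos": [-0.003,-0.002,0.13],"yaw": 0,"fingers": 0.1},
    {"delta_pos": [-0.003,-0.002,0.18],"yaw": 0,"fingers": 0.1},
    {"delta_pos": [-0.003,-0.002,0.225],"yaw": 0,"fingers": 0.1},
    {"delta_pos": [-0.003,-0.002,0.26],"yaw": 0,"fingers": 0.1},
    {"delta_pos": [-0.003,-0.002,0.29],"yaw": 0,"fingers": 0.1},
    {"delta_pos": [-0.003,-0.002,0.31],"yaw": 0,"fingers": 0.1},
    {"delta_pos": [-0.003,-0.002,0.325],"yaw": 0,"fingers": 0.1},
    {"delta_pos": [-0.003,-0.002,0.337],"yaw": 0,"fingers": 0.1},
    {"delta_pos": [-0.003,-0.002,0.345],"yaw": 0,"fingers": 0.1},
    {"delta_pos": [-0.003,-0.002,0.35],"yaw": 0,"fingers": 0.1},
  ],
)

```text
clock: 28.55
eef_pos: [0.6525, 0.0401, 0.1468]
tool_rot: [0.69, 0.724, 0.0, 0.0]
ft_force: [-1.2, -0.1, -3.6]
grip_width: 0.0301
grasp_force: 60.3
```

Call:
jog_arm(
  deltas=[
    {"delta_pos": [0,0,0.004],"yaw": 0,"fingers": 0.1},
    {"delta_pos": [0,0,0.007],"yaw": 0,"fingers": 0.1},
    {"delta_pos": [0,0,0.01],"yaw": 0,"fingers": 0.1},
    {"delta_pos": [0,0,0.01],"yaw": 0,"fingers": 0.1},
    {"delta_pos": [0,0,0.01],"yaw": 0,"fingers": 0.1},
  ],
)

```text
clock: 29.05
eef_pos: [0.6523, 0.0401, 0.1438]
tool_rot: [0.69, 0.724, 0.0, 0.0]
ft_force: [0.6, -0.4, -4.4]
grip_width: 0.0307
grasp_force: 60.4
```

Not in contact yet; a little lower.

Call:
jog_arm(
  deltas=[
    {"delta_pos": [0,0,0.004],"yaw": 0,"fingers": 0.1},
    {"delta_pos": [0,0,0.007],"yaw": 0,"fingers": 0.1},
    {"delta_pos": [0,0,0.007],"yaw": 0,"fingers": 0.1},
    {"delta_pos": [0,0,0.007],"yaw": 0,"fingers": 0.1},
  ],
)

```text
clock: 29.45
eef_pos: [0.6528, 0.04, 0.1435]
tool_rot: [0.69, 0.724, 0.001, 0.001]
ft_force: [-2.8, -0.6, 5.4]
grip_width: 0.0303
grasp_force: 61.4
```

Contact. Release gently, then rise.

Call:
jog_arm(
  deltas=[
    {"delta_pos": [0,0,0],"yaw": 0,"fingers": 0.45},
    {"delta_pos": [0,0,0],"yaw": 0,"fingers": 0.7},
    {"delta_pos": [0,0,0],"yaw": 0,"fingers": 1},
    {"delta_pos": [0,0,0],"yaw": 0,"fingers": 1},
    {"delta_pos": [0,0,0],"yaw": 0,"fingers": 1},
    {"delta_pos": [0,0,0],"yaw": 0,"fingers": 1},
    {"delta_pos": [0,0,-0.05],"yaw": 0,"fingers": 1},
    {"delta_pos": [0,0,-0.15],"yaw": 0,"fingers": 1},
    {"delta_pos": [0,0,-0.3],"yaw": 0,"fingers": 1},
    {"delta_pos": [0,0,-0.45],"yaw": 0,"fingers": 1},
    {"delta_pos": [0,0,-0.55],"yaw": 0,"fingers": 1},
    {"delta_pos": [0,0,-0.55],"yaw": 0,"fingers": 1},
  ],
)

```text
clock: 30.65
eef_pos: [0.6543, 0.0402, 0.3131]
tool_rot: [0.69, 0.724, 0.004, 0.004]
ft_force: [-0.4, 0.5, 0.8]
grip_width: 0.0857
grasp_force: 0.0
```

Call:
jog_arm(
  deltas=[
    {"delta_pos": [0,-0.3,0],"yaw": 0,"fingers": 1},
    {"delta_pos": [0,-0.3,0],"yaw": 0,"fingers": 1},
    {"delta_pos": [0,-0.3,0],"yaw": 0,"fingers": 1},
    {"delta_pos": [0,-0.3,0],"yaw": 0,"fingers": 1},
  ],
)

```text
clock: 31.05
eef_pos: [0.5614, 0.0356, 0.3061]
tool_rot: [0.69, 0.724, -0.0, -0.0]
ft_force: [-0.0, 0.5, 0.6]
grip_width: 0.0855
grasp_force: 0.0
```

```bash
python3 - <<'E'
from h import *
for n in('wrist','scene','side'):
    c=cam(n,f'e_{n}.png');print(n)
    Q=blob(c,.155,.195,(.58,.72,-.03,.11)) 
    blob(c,.06,.085,(.58,.72,.14,.26)); blob(c,.011,.03,(.5,.72,-.16,-.085)); blob(c,.1,.16,(.38,.5,-.06,.06))
    P=cloud(c);m=(P[...,2]>.012)&(P[...,2]<.16)&(P[...,0]>.52)&(P[...,0]<.78)&(P[...,1]>-.075)&(P[...,1]<.155);print(np.percentile(P[m][:,:2],[0.5,99.5],axis=0))
a=cv2.imread('pics/e_side.png');b=cv2.imread('pics/e_wrist.png');cv2.imwrite('pics/e.png',cv2.resize(np.hstack([a,b]),(800,300)))
E
```

```text
wrist
857 rect [652.4  39.1] [32.1 30.6] 2.7 zmed 0.1762
1594 rect [648.2 200.2] [49.3 50.4] 9.0 zmed 0.0737
662 rect [ 629.3 -121.1] [131.2  19.5] 2.5 zmed 0.0163
705 rect [442.7  -1.8] [28.4 34.3] 47.9 zmed 0.1328
[[ 0.55858992 -0.03230124]
 [ 0.7236766   0.13289147]]
scene
86 rect [654.1  34.5] [26.9 30.6] 61.9 zmed 0.177
152 rect [649.5 197.7] [50.4 48.6] 69.8 zmed 0.0758
160 rect [ 630.5 -125. ] [130.9  20.6] 2.8 zmed 0.0185
96 rect [443.6  -9.9] [34.3 31.9] 64.7 zmed 0.119
[[ 0.58629689 -0.05845144]
 [ 0.7470269   0.12104253]]
side
63 rect [648.4  43.8] [30.7 28.8] 71.1 zmed 0.1711
136 rect [645.5 205. ] [48.1 51.9] 49.1 zmed 0.0705
39 rect [ 599.8 -117.2] [70.7 25.3] 1.9 zmed 0.0134
72 rect [438.3   3.6] [31.4 25.7] 13.1 zmed 0.1227
[[ 0.55909106 -0.01813568]
 [ 0.73466992  0.13633192]]
```

View pics/e.png

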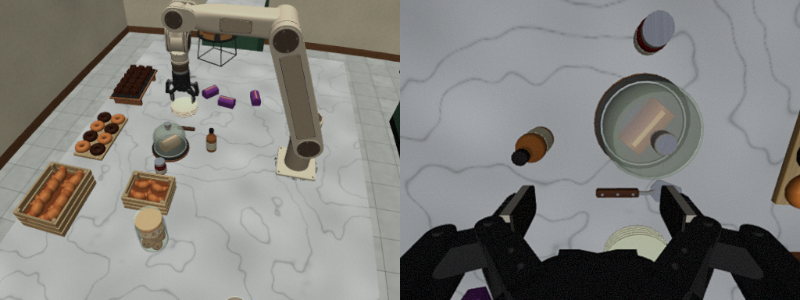

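Final view: dome flat and centred over the cake (wrist crop (648,127)), knob at (0.652,0.039), with server, jam and syrup where they should be and the gripper clear.

```bash
python3 -c "
from workcell import bot
print(bot.job_done())"
```

```text
the job is handed in; nothing more can be done
None
```

I handed the job in at about 31 s of the 120 s limit (no verdict was returned); by my last camera check the cake sits upright, centred on the board under the flat dome, the server and jam stand at their midpoints in line, the syrup hasn't moved, and I didn't re-measure the cookie jar but never moved near it.

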